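# Prise open the tea-light box with the spreading knife

## Robot

A 6-joint arm with a two-finger parallel gripper is mounted at the origin on a cart in front of the work surface, level with it; the furniture and walls round the work are solid. World frame = base frame: x ahead of the robot, y to its left, z up, the work surface at z = 0. Lengths are in m, angles in rad, forces in N, time in s.
With the tool pointing down it reaches from about 0.35 to 0.925 m from the base axis. Payload 6.4 kg.
Tool frame: the origin (TCP) lies midway between the tips of the shut fingers; the grasp point (between the pads) lies r.grasp_offset behind it (r.grasp_offset is the distance from the TCP to the grasp point, in m); z points along the fingers, y is the line along which they close (so a half turn about z gives the same grasp; the last joint's range is limited). The gripper opens to 85 mm and grips with 20 to 120 N. Pads are 22 mm wide; open, the fingers measure 114 mm over their backs; the gripper's body (76 mm by 85 mm) begins 54 mm behind the grasp point. The pads swing forward as they close: fully open they stand 13 mm farther back than shut.
Start: joints at [1.077, 0.245, 1.558, -0, 1.339, -0.174], TCP at [0.204, 0.617, 0.231] pointing down, gripper open.
Joint ranges: [-3.13, 3.13], [-1.02, 2.26], [0.13, 2.54], [-0.95, 4.09], [0.21, 2.88], [-2.74, 2.74]. Speed limits (rad/s): [2.57, 2.57, 3.14, 3.14, 3.14, 3.14].

## Interface

Orientations are given as a unit quaternion [w, x, y, z].
In Python, from cell import r, imaging gives the robot as it stands.
- The arm moves only by the shell command python3 -m jog 'ROWS' [FORCE]. ROWS is JSON, a list of rows, each an object with "xyz": the shift along the world's x, y, z in units of 30 mm (1.0 is 30 mm), a list of three; "turn": the turn, a rotation vector about the world's x, y, z in units of 5 degrees (1.0 is 5 degrees), a list of three; "jaw": the opening, from -1 (shut) to 1 (fully open). A call has 1 to 12 rows; each row shifts and turns the commanded pose from where the row before left it; what a row does not reach is not made up. A row lasts 1/12 s, in which the tool goes at most 41.7 mm and 7.16 degrees, less where a joint would pass 70% of its speed; a pose out of reach is approached as far as the arm can. A call is refused whole if a number of a shift passes 1 or a number of a turn 1, either way. A call with a gripper value outside its range is refused whole. The fingers move at their own pace and stop on an object; FORCE is the grip in N (left out, the last holds). Time passes only in rows, so rows that do not move let the fingers close. It gives the time, the measured TCP pose, the force, the opening and the grip force at its end, in the units of the state.
- r.get_obs(): the state, without advancing time (a new reading comes with each control period).
- imaging.read_camera(name): name is "scene" or "top" or "wrist"; returns a dict with "image" (480x640x3 uint8, red, green, blue), "fx", "fy", "cx", "cy" (pixels), "origin" and "attitude" of the camera in the world; the wrist camera has in their place "hand_eye" (4x4, takes a point from camera to tool coordinates, whose origin is the TCP and whose axes are the flange's). Camera axes: x right, y up, looking along -z (the intrinsics and any distortion apply to the point x, -y, -z); pixel columns grow to the right and rows downward; lengths in m; the calibration is good to about 2 mm. A picture is of the moment at which its call begins: read the wrist's pose just before it. There is no depth.
- r.finish_job(): hands the job in; it is judged then, once.
The state is a dict: "time_s": time; "joints": joint angles; "joint_velocities": joint speeds; "tau": joint torques, N m; "position": TCP position; "ee_rot": TCP orientation; "contact_force": force on the tool from outside, world axes, zero at the start; "ft_torque": the same for the moment, N m; "grip_width": opening from 0.0 (shut) to 1.0 (fully open); "finger_force": force on a finger pad.
Only numpy, scipy, OpenCV 4.12 (cv2) and the standard library are available. Lean on these libraries where they do the work, as an engineer would, in place of code of your own. Each camera call takes 0.05 s, during which the arm holds its last target. There are 200 camera calls.

## Task

The flush lid of the wooden box has no handle: take the spreading knife, put its blade into the slot under the front of the lid, lever the lid up and swing it open with the knife until it stands nearly upright or farther. Only the knife may touch the box, never the gripper or arm. Then lay the knife flat on the worktop clear of the box, without dropping it from a height, and leave everything else where it stands.

Things in the scene. Friction and masses are not known exactly. Their poses are not given: they have to be found in the camera images.
- box: wooden box, flat hinged lid, closed at the start; 140 (x) x 180 (y) x 71 mm high, fixed. Origin: centre of underside; x points from the slotted front (robot's side, turned up to 0.35 rad) to the hinged back, y left, z up. Walls 8 mm; hollow, 5 tea lights 16 mm high on its floor 10 mm up. Lid: 10 mm plate flush with the walls, underside 60 mm above the worktop
- slot (a point): middle of the slot's mouth in the front face, 54 mm above the worktop. The slot, under the lid's front edge, is 70 mm wide (box's y) and 12 mm high, from 48 mm up to the lid's underside at 60 mm, and passes through the 8 mm wall into the hollow box. Axes as the box's
- hinge (a point): middle of the lid's hinge axis: at the top of the back wall, 140 mm behind the front face and 60 mm above the worktop; the axis runs along the box's y
- lid_edge (a point): middle of the lower front edge of the lid, 140 mm from the hinge axis; moves with the lid; x points from edge to hinge along the lid, z out of the lid's upper face
- lid (a joint): lid angle, rad: 0 closed, growing as the front edge rises and swings back, stop at 1.75. The hinge is stiff (0.12 N m of friction; lid 0.12 kg): the lid stays at any angle where it is left. About 2 to 3 N at the tip opens it
- knife: spreading knife, 200 mm, loose, about 0.09 kg, lying flat: dark wooden handle 100 x 22 x 20 mm (x -100 to 0 mm), straight steel blade 26 mm wide, 3 mm thick, round end (x 0 to +100 mm), at mid-height of the handle (10 mm up). Origin: underside, where handle meets blade; x points to the tip, z up. Its tip points away from the robot, up to 0.5 rad turned
- knife_tip (a point): end of the blade at mid-thickness, 100 mm ahead of the knife's origin and 10 mm above its underside; axes as the knife's
- knife_grip (a point): good place to grip: middle of the handle's height, 35 mm behind the origin, handle 22 mm wide there; axes as the knife's
- mug: bystander: blue mug 58 x 82 x 49 mm, loose, left of the box (not the one in the far left corner); origin centre of underside
- egg_cup: bystander: brown egg cup 47 mm wide, 54 mm high, loose, right of the box; origin centre of underside
- ramekin: bystander: white ramekin 73 mm wide, 41 mm high, loose, beyond the knife; origin centre of underside
Not all that is in view belongs to the job. What is shaped like the knife but yellow is not meant.

How it is judged:
By the outcome, as a careful person would: the job done as asked, in the order asked, and still so for the second after the job is handed in, with the robot touching nothing.
It also fails if it takes over 62 s, if anything falls off the work surface, if the arm or the gripper's body presses on something with over 40 N, if the wrist force passes 120 N, or if a joint passes its speed limit or range.

## Working session

There is one attempt and no reset: what is moved stays moved. The work goes in short steps, Python scripts to look and compute and a shell command to move; the robot and the scene stay as the last step left them, time stands still between calls to the robot, and variables do not carry over. Pictures are saved under pics/ and viewed, at most 10 in all, crops included, and the job is handed in when it is done.

```bash
ls; mkdir -p pics; cat > h.py <<'E'
import numpy as np,cv2
from cell import r,imaging
from scipy.spatial.transform import Rotation as R
def att(a):
    a=np.array(a,float)
    return a if a.shape==(3,3) else R.from_quat(a,scalar_first=True).as_matrix()
def ray(c,u,v):
    d=np.array([(u-c["cx"])/c["fx"],-(v-c["cy"])/c["fy"],-1.]); return np.array(c["origin"]),att(c["attitude"])@d
def at(c,u,v,z):
    o,d=ray(c,u,v); return o+d*(z-o[2])/d[2]
def proj(c,p):
    q=att(c["attitude"]).T@(np.array(p)-np.array(c["origin"])); return c["cx"]-c["fx"]*q[0]/q[2], c["cy"]+c["fy"]*q[1]/q[2]
E
python3 - <<'E'
from h import *
for n in("scene","top"):
    c=imaging.read_camera(n); cv2.imwrite(f"pics/{n}0.png",c["image"][:,:,::-1]); print({k:v for k,v in c.items() if k!="image"})
print(r.get_obs(),r.grasp_offset)
E
```

```text
pics
{'fx': 577.8746017135128, 'fy': 577.8746017135128, 'cx': 324.4201425512025, 'cy': 240.50931255736376, 'origin': array([-0.16829847, -0.82118981,  0.7674522 ]), 'attitude': array([ 0.81653346,  0.44791538, -0.17542209, -0.31917394])}
{'fx': 536.8897393642809, 'fy': 536.8897393642809, 'cx': 320.49761822783216, 'cy': 228.35491763335557, 'origin': array([0.33266373, 0.0107632 , 1.51815562]), 'attitude': array([ 0.71459265,  0.05577626, -0.06662487, -0.69412353])}
{'time_s': 0.1, 'joints': array([ 1.07692875e+00,  2.45776776e-01,  1.55888947e+00, -1.79951460e-05,
        1.33872475e+00, -1.74113426e-01]), 'joint_velocities': array([-0.00113749,  0.00133457, -0.00548074, -0.00099695, -0.0021971 ,
       -0.00124147]), 'tau': array([ 4.59496259e-04, -4.30669606e+01, -3.27129865e+01, -4.69824022e-05,
        2.81674664e-03,  2.42596151e-06]), 'position': array([0.20407929, 0.61659729, 0.23027113]), 'ee_rot': array([-2.86490416e-04,  1.59194734e-01,  9.87246792e-01, -8.52350936e-04]), 'contact_force': array([-0.68971716,  1.09506797, -0.31472059]), 'ft_torque': array([-0.01638282,  0.02489498,  0.00492634]), 'finger_force': 0.0, 'grip_width': 0.9969925171077333} 0.0187
```

View pics/top0.png

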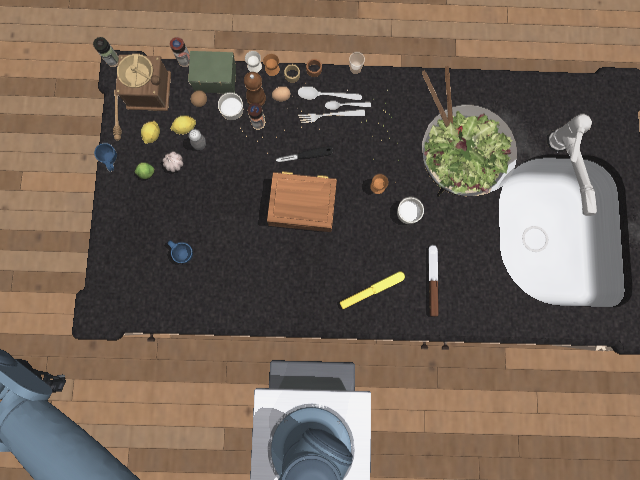

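View pics/scene0.png

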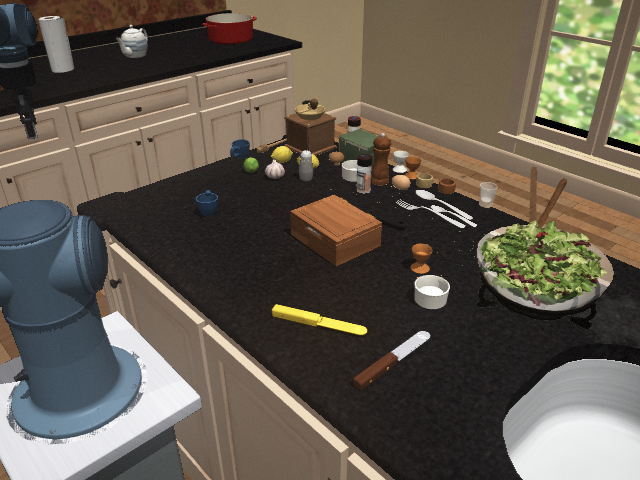

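The top view shows the box at (302,202). There are two knife shapes: a dark-handled one with a steel blade at (434,280), tip (433,247), and a yellow one at (373,290). The dark one fits the description and the yellow one is excluded. The mug is at (181,253), the egg cup at (379,184) and the ramekin at (410,210). I'll enlarge a crop to confirm.

```bash
python3 - <<'E'
from h import *
t=cv2.imread("pics/top0.png")
a=cv2.resize(t[160:240,255:345],None,fx=4.4,fy=4.4,interpolation=cv2.INTER_CUBIC)
b=cv2.resize(t[236:326,390:480],None,fx=4.4,fy=4.4,interpolation=cv2.INTER_CUBIC)
a=cv2.copyMakeBorder(a,0,b.shape[0]-a.shape[0],0,4,cv2.BORDER_CONSTANT)
cv2.imwrite("pics/crop.png",np.hstack([a,b]))
E
```

```text
(no output)
```

View pics/crop.png

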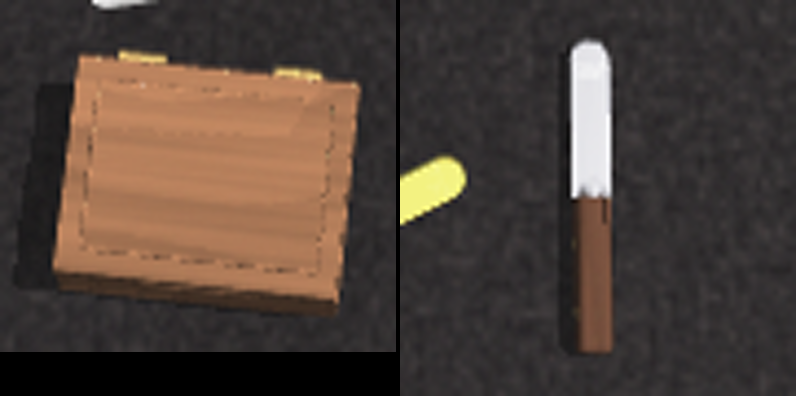

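The crop confirms a steel blade with its tip at top pixel ≈(433,245) and a brown handle ending at ≈(434.5,316). The box's hinges are on the far side.

```bash
python3 - <<'E'
from h import *
from scipy.optimize import least_squares
T=imaging.read_camera("top");S=imaging.read_camera("scene")
f=lambda x,y,ox,oy:(x/4.4+ox-.4,y/4.4+oy-.4)
cor=[f(78,57,255,160),f(358,84,255,160),f(338,302,255,160),f(55,270,255,160)] # BL,BR,FR,FL
P=[at(T,*c,.071) for c in cor]
for p in P: print(p.round(4))
print("edges",[np.linalg.norm(P[i]-P[(i+1)%4]).round(4) for i in range(4)])
loc=np.array([[.07,.09],[.07,-.09],[-.07,-.09],[-.07,.09]])
def res(q):
    c,s=np.cos(q[2]),np.sin(q[2]); M=np.array([[c,-s],[s,c]])
    return ((loc@M.T+q[:2])-np.array(P)[:,:2]).ravel()
b=least_squares(res,[.5,0,0]); print("box",b.x,np.abs(b.fun).max())
tip=at(T,*f(190,40,390,236),.0115);j=at(T,*f(191,195,390,236),.0115);e=at(T,*f(196,352,390,236),.02)
print("tip",tip,"j",j,"end",e,np.linalg.norm(tip-j),np.linalg.norm(tip[:2]-e[:2]),"yaw",np.arctan2(*(tip-e)[[1,0]]))
for nm,px in dict(mug=(181,253),egg=(379,184),ram=(410,210)).items(): print(nm,at(T,*px,.045).round(3))
# overlay on scene
im=S["image"][:,:,::-1].copy()
c,s=np.cos(b.x[2]),np.sin(b.x[2]);M=np.array([[c,-s],[s,c]])
def w(x,y,z): return [*(M@[x,y]+b.x[:2]),z]
def L(ps,cl=False): cv2.polylines(im,[np.array([np.array(proj(S,p))*16 for p in ps]).round().astype(int)],cl,(0,255,0),1,cv2.LINE_AA,4)
L([w(*q,.071) for q in loc],True); L([w(*q,0) for q in loc],True)
L([w(-.07,y,z) for y,z in((.035,.048),(-.035,.048),(-.035,.06),(.035,.06))],True)
L([tip,e])
cv2.imwrite("pics/ov.png",np.hstack([cv2.resize(im[180:280,275:395],None,fx=3.3,fy=3.3),cv2.resize(im[310:410,340:460],None,fx=3.3,fy=3.3)]))
w_=imaging.read_camera("wrist");print({k:v for k,v in w_.items() if k!="image"})
E
```

```text
[0.7398 0.1303 0.071 ]
[ 0.7279 -0.0472  0.071 ]
[ 0.5876 -0.0379  0.071 ]
[0.6024 0.1387 0.071 ]
edges [np.float64(0.1779), np.float64(0.1407), np.float64(0.1772), np.float64(0.1377)]
box [ 0.66443863  0.04599908 -0.07084492] 0.0019924100470141703
tip [ 0.55939811 -0.32942037  0.0115    ] j [ 0.45929175 -0.32919794  0.0115    ] end [ 0.36009199 -0.32957545  0.02      ] 0.10010660000525759 0.19930618082428347 yaw 0.0007781021422508547
mug [0.51  0.373 0.045]
egg [ 0.723 -0.17   0.045]
ram [ 0.651 -0.258  0.045]
{'fx': 357.78025780866784, 'fy': 357.78025780866784, 'cx': 319.6737924326886, 'cy': 238.69101878738047, 'hand_eye': array([[-4.03600764e-04,  9.52681429e-01,  3.03970282e-01,
         7.61996093e-02],
       [ 9.99999916e-01,  3.61477749e-04,  1.94846652e-04,
         9.83040038e-04],
       [ 7.57482931e-05,  3.03970335e-01, -9.52681494e-01,
        -1.41758524e-01],
       [ 0.00000000e+00,  0.00000000e+00,  0.00000000e+00,
         1.00000000e+00]])}
```

View pics/ov.png

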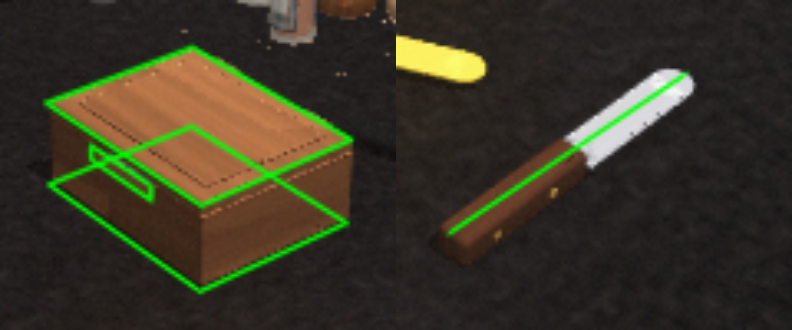

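The box fits to 2 mm: centre (0.664,0.046), yaw −0.071, slot mouth ≈(0.595,0.051,0.054). The knife is 199 mm long, yaw ≈0, with its grip near (0.424,−0.330). The overlay on the scene view agrees within a few mm. Now I'll move above the knife and check with the wrist camera.

```bash
python3 -m jog '[{"xyz":[0.9,-1,0],"turn":[0,0,0.3],"jaw":1},{"xyz":[0.9,-1,0],"turn":[0,0,0.3],"jaw":1},{"xyz":[0.9,-1,0],"turn":[0,0,0.3],"jaw":1},{"xyz":[0.9,-1,0],"turn":[0,0,0.3],"jaw":1},{"xyz":[0.9,-1,0],"turn":[0,0,0.3],"jaw":1},{"xyz":[0.9,-1,0],"turn":[0,0,0.3],"jaw":1},{"xyz":[0.9,-1,0],"turn":[0,0,0.3],"jaw":1},{"xyz":[0.9,-1,0],"turn":[0,0,0.3],"jaw":1},{"xyz":[0.9,-1,0],"turn":[0,0,0.3],"jaw":1},{"xyz":[0.9,-1,0],"turn":[0,0,0.3],"jaw":1},{"xyz":[0.9,-1,0],"turn":[0,0,0.3],"jaw":1},{"xyz":[0,-1,0],"turn":[0,0,0.3],"jaw":1}]' && python3 -m jog '[{"xyz":[-0.2,-1,0],"turn":[0,0,0],"jaw":1},{"xyz":[-0.2,-1,0],"turn":[0,0,0],"jaw":1},{"xyz":[-0.2,-1,0],"turn":[0,0,0],"jaw":1},{"xyz":[-0.2,-1,0],"turn":[0,0,0],"jaw":1},{"xyz":[-0.2,-1,0],"turn":[0,0,0],"jaw":1},{"xyz":[-0.2,-1,0],"turn":[0,0,0],"jaw":1},{"xyz":[-0.2,-1,0],"turn":[0,0,0],"jaw":1},{"xyz":[-0.2,-1,0],"turn":[0,0,0],"jaw":1},{"xyz":[-0.2,-1,0],"turn":[0,0,0],"jaw":1},{"xyz":[-0.2,-1,0],"turn":[0,0,0],"jaw":1},{"xyz":[-0.2,-1,0],"turn":[0,0,0],"jaw":1},{"xyz":[-0.2,-1,0],"turn":[0,0,0],"jaw":1}]' && python3 -m jog '[{"xyz":[0,-1,-0.3],"turn":[0,0,0],"jaw":1},{"xyz":[0,-1,-0.3],"turn":[0,0,0],"jaw":1},{"xyz":[0,-1,-0.3],"turn":[0,0,0],"jaw":1},{"xyz":[0,-1,-0.3],"turn":[0,0,0],"jaw":1},{"xyz":[0,-1,-0.3],"turn":[0,0,0],"jaw":1},{"xyz":[0,-1,-0.3],"turn":[0,0,0],"jaw":1},{"xyz":[0,-1,-0.3],"turn":[0,0,0],"jaw":1},{"xyz":[0,0,-0.3],"turn":[0,0,0],"jaw":1},{"xyz":[0,0,0],"turn":[0,0,0],"jaw":1},{"xyz":[0,0,0],"turn":[0,0,0],"jaw":1}]'
cat >> h.py <<'E'
def wrist():
    o=r.get_obs(); c=imaging.read_camera("wrist"); H=np.array(c["hand_eye"]); Rt=att(o["ee_rot"])
    c["origin"]=np.array(o["position"])+Rt@H[:3,3]; M=Rt@H[:3,:3]; c["attitude"]=M; return c
E
python3 - <<'E'
from h import *
c=wrist(); cv2.imwrite("pics/w1.png",c["image"][:,:,::-1]); o=r.get_obs(); print(o["position"],o["ee_rot"],o["joints"].round(2)); print([proj(c,p) for p in([.424,-.330,.02],[.559,-.330,.0115],[.459,-.33,.0115])])
E
```

```text
time_s: 1.25
position: [0.5048, 0.2547, 0.2315]
ee_rot: [0.001, 0.003, 1.0, -0.0]
contact_force: [1.0, -0.1, 0.7]
grip_width: 0.996
finger_force: 0.0
time_s: 2.25
position: [0.4288, -0.1043, 0.2314]
ee_rot: [0.0, 0.003, 1.0, -0.0]
contact_force: [0.4, 0.5, -0.3]
grip_width: 1.0
finger_force: 0.0
time_s: 3.08
position: [0.4289, -0.3121, 0.1586]
ee_rot: [-0.001, 0.003, 1.0, 0.001]
contact_force: [0.6, -0.3, 0.3]
grip_width: 0.998
finger_force: 0.0
[ 0.4293231  -0.31206823  0.15926158] [-1.43653454e-04  2.46457500e-03  9.99996915e-01  2.74762608e-04] [-0.84  0.05  1.92  0.    1.18 -2.41]
[(np.float64(296.7200768553646), np.float64(217.36246689479663)), (np.float64(300.91975027722253), np.float64(354.05123169924536)), (np.float64(298.35516982141894), np.float64(254.48770875813668))]
```

View pics/w1.png

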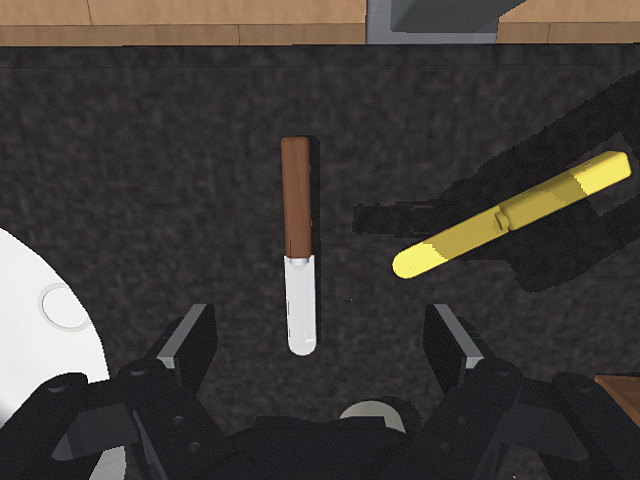

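The wrist view confirms it: knife tip at (302,354) and junction at (300,257), against predictions of (301,354) and (298,254). So the knife is known to about 1–2 mm. Descend and grip.

```bash
python3 -m jog '[{"xyz":[-0.1,-0.6,-0.9],"turn":[0,0,0],"jaw":1},{"xyz":[0,0,-1],"turn":[0,0,0],"jaw":1},{"xyz":[0,0,-1],"turn":[0,0,0],"jaw":1},{"xyz":[0,0,-1],"turn":[0,0,0],"jaw":1},{"xyz":[0,0,-0.7],"turn":[0,0,0],"jaw":1},{"xyz":[0,0,-0.4],"turn":[0,0,0],"jaw":1},{"xyz":[0,0,-0.17],"turn":[0,0,0],"jaw":1},{"xyz":[0,0,0],"turn":[0,0,0],"jaw":1},{"xyz":[0,0,0],"turn":[0,0,0],"jaw":1}]' && python3 -m jog '[{"xyz":[0,0,0],"turn":[0,0,0],"jaw":-1},{"xyz":[0,0,0],"turn":[0,0,0],"jaw":-1},{"xyz":[0,0,0],"turn":[0,0,0],"jaw":-1},{"xyz":[0,0,0],"turn":[0,0,0],"jaw":-1},{"xyz":[0,0,0],"turn":[0,0,0],"jaw":-1},{"xyz":[0,0,0],"turn":[0,0,0],"jaw":-1},{"xyz":[0,0,0],"turn":[0,0,0],"jaw":-1},{"xyz":[0,0,0],"turn":[0,0,0],"jaw":-1},{"xyz":[0,0,0],"turn":[0,0,0],"jaw":-1},{"xyz":[0,0,0],"turn":[0,0,0],"jaw":-1},{"xyz":[0,0,0],"turn":[0,0,0],"jaw":-1}]' 100
```

```text
time_s: 3.88
position: [0.4273, -0.3315, 0.0057]
ee_rot: [0.001, 0.003, 1.0, -0.001]
contact_force: [0.3, -0.5, 0.4]
grip_width: 1.0
finger_force: 0.0
time_s: 4.8
position: [0.4267, -0.3314, 0.0049]
ee_rot: [0.0, 0.003, 1.0, -0.0]
contact_force: [-1.1, 0.9, 5.3]
grip_width: 0.229
finger_force: 99.0
```

```bash
python3 -m jog '[{"xyz":[0,0,0.2],"turn":[0,0,0],"jaw":-1},{"xyz":[0,0,0.5],"turn":[0,0,0],"jaw":-1},{"xyz":[0,0,0.8],"turn":[0,0,0],"jaw":-1},{"xyz":[0,0,0.8],"turn":[0,0,0],"jaw":-1},{"xyz":[0,0,0.8],"turn":[0,0,0],"jaw":-1},{"xyz":[0,0.4,0.7],"turn":[0,0,0],"jaw":-1},{"xyz":[0,0.7,0.4],"turn":[0,0,0],"jaw":-1},{"xyz":[0,0.9,0],"turn":[0,0,-0.2],"jaw":-1},{"xyz":[0,0.9,0],"turn":[0,0,-0.2],"jaw":-1},{"xyz":[0,0.9,0],"turn":[0,0,-0.2],"jaw":-1},{"xyz":[0,0.9,0],"turn":[0,0,-0.2],"jaw":-1},{"xyz":[0,0.9,0],"turn":[0,0,0],"jaw":-1}]' && python3 -m jog '[{"xyz":[0,0.9,0],"turn":[0,0,0],"jaw":-1},{"xyz":[0,0.9,0],"turn":[0,0,0],"jaw":-1},{"xyz":[0,0.9,0],"turn":[0,0,0],"jaw":-1},{"xyz":[0,0.9,0],"turn":[0,0,0],"jaw":-1},{"xyz":[0,0.9,0],"turn":[0,0,0],"jaw":-1},{"xyz":[0,0.9,0],"turn":[0,0,0],"jaw":-1},{"xyz":[0,0.9,0],"turn":[0,0,0],"jaw":-1},{"xyz":[0.1,0.8,-0.4],"turn":[0,0,0],"jaw":-1},{"xyz":[0.1,0.4,-0.7],"turn":[0,0,0],"jaw":-1},{"xyz":[0,0.2,-0.8],"turn":[0,0,0],"jaw":-1},{"xyz":[0,0,-0.5],"turn":[0,0,0],"jaw":-1},{"xyz":[0,0,-0.3],"turn":[0,0,0],"jaw":-1}]' && python3 -m jog '[{"xyz":[0,0,0],"turn":[0,0,0],"jaw":-1},{"xyz":[0,0,0],"turn":[0,0,0],"jaw":-1}]'
python3 - <<'E'
from h import *
o=r.get_obs(); c=wrist(); S=imaging.read_camera("scene");p=np.array(o["position"]);M=att(o["ee_rot"]);u=-M[:,0]
print(p,o["ee_rot"],np.arctan2(u[1],u[0]))
tip=p+.1335*u-M[:,2]*.005; print("tip",tip,"scene",proj(S,tip),"wrist",proj(c,tip))
im=S["image"][:,:,::-1]
a=cv2.resize(im[150:300,210:400],(506,400),interpolation=cv2.INTER_CUBIC)
b=cv2.resize(c["image"][240:480,230:410,::-1],(290,400))
cv2.imwrite("pics/pre.png",np.hstack([a,b]))
E
```

```text
time_s: 5.8
position: [0.4258, -0.1615, 0.13]
ee_rot: [-0.0, 0.038, 0.999, 0.0]
contact_force: [0.0, 0.6, -1.2]
grip_width: 0.228
finger_force: 98.2
time_s: 6.8
position: [0.4305, 0.0687, 0.0471]
ee_rot: [-0.002, 0.037, 0.999, 0.0]
contact_force: [-1.4, -0.2, -0.1]
grip_width: 0.231
finger_force: 98.1
time_s: 6.97
position: [0.4323, 0.0679, 0.0493]
ee_rot: [-0.0, 0.038, 0.999, 0.0]
contact_force: [-0.0, -0.1, -0.8]
grip_width: 0.231
finger_force: 98.1
[0.43232145 0.06786465 0.04930234] [-2.00835282e-04  3.79326414e-02  9.99280278e-01  2.14598639e-06] -0.07588349193484
tip [0.56543926 0.05774383 0.05424873] scene (np.float64(299.7379238567779), np.float64(235.03565528517635)) wrist (np.float64(318.72614209721405), np.float64(530.1915167289852))
```

View pics/pre.png

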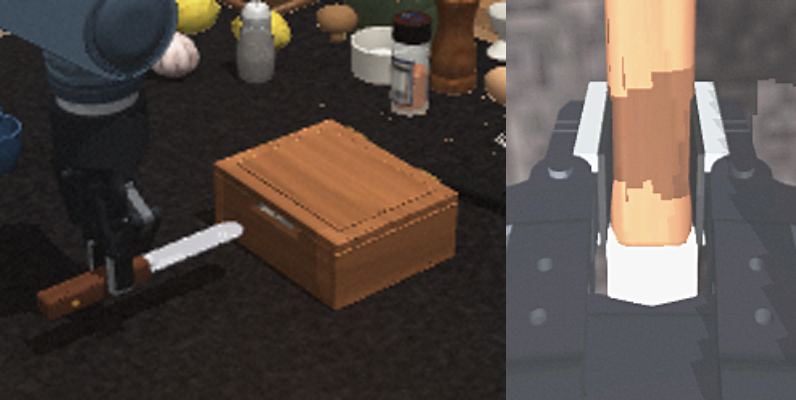

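In the scene view the knife is held level, with its tip at about (301,236) against a prediction of (300,235). It is in front of the slot, which is at about (315,232). Insert slowly and watch the force.

```bash
python3 -m jog '[{"xyz":[0.2,-0.02,0.03],"turn":[0,0,0],"jaw":-1},{"xyz":[0.2,-0.02,0],"turn":[0,0,0],"jaw":-1},{"xyz":[0.2,-0.02,0],"turn":[0,0,0],"jaw":-1},{"xyz":[0.2,-0.02,0],"turn":[0,0,0],"jaw":-1},{"xyz":[0.2,-0.02,0],"turn":[0,0,0],"jaw":-1},{"xyz":[0.15,-0.02,0],"turn":[0,0,0],"jaw":-1},{"xyz":[0.1,0,0],"turn":[0,0,0],"jaw":-1}]' && python3 -m jog '[{"xyz":[0.1,-0.01,0],"turn":[0,0,0],"jaw":-1},{"xyz":[0.1,0,0],"turn":[0,0,0],"jaw":-1},{"xyz":[0.1,0,0],"turn":[0,0,0],"jaw":-1},{"xyz":[0,0,0],"turn":[0,0,0],"jaw":-1}]'
python3 - <<'E'
from h import *
o=r.get_obs(); S=imaging.read_camera("scene");p=np.array(o["position"]);M=att(o["ee_rot"]);u=-M[:,0]
print(p,o["contact_force"],o["ft_torque"]); print(proj(S,p+.1335*u-M[:,2]*.005),proj(S,[.5946,.0510,.054]))
cv2.imwrite("pics/ins.png",cv2.resize(S["image"][200:270,250:350,::-1],(700,490),interpolation=cv2.INTER_CUBIC))
E
```

```text
time_s: 7.65
position: [0.4707, 0.0643, 0.0501]
ee_rot: [0.0, 0.038, 0.999, -0.0]
contact_force: [-0.0, -0.0, -1.4]
grip_width: 0.23
finger_force: 98.1
time_s: 7.98
position: [0.4794, 0.0641, 0.0502]
ee_rot: [0.0, 0.038, 0.999, -0.0]
contact_force: [-0.3, -0.3, -0.8]
grip_width: 0.227
finger_force: 98.1
[0.47939146 0.06412126 0.05019742] [-0.34027237 -0.33379478 -0.82685502] [0.02981762 0.04775559 0.03426841]
(np.float64(315.7946179035111), np.float64(228.1668563262804)) (np.float64(311.01260867499377), np.float64(231.79698361512106))
```

View pics/ins.png

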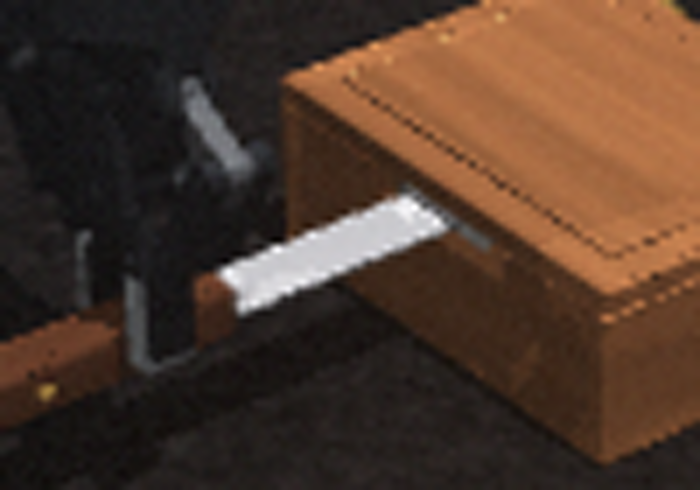

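The blade is about 17 mm inside the slot (seen entering at crop (420,205)) with no contact force. Push a bit deeper, then raise along the arc for the first part.

```bash
python3 -m jog '[{"xyz":[0.15,-0.01,0],"turn":[0,0,0],"jaw":-1},{"xyz":[0.15,-0.01,0],"turn":[0,0,0],"jaw":-1},{"xyz":[0.15,-0.01,0],"turn":[0,0,0],"jaw":-1},{"xyz":[0.1,-0.01,0],"turn":[0,0,0],"jaw":-1},{"xyz":[0,0,0.1],"turn":[0,0,0],"jaw":-1},{"xyz":[0,0,0],"turn":[0,0,0],"jaw":-1}]' 120 && python3 -m jog '[{"xyz":[0.01,0,0.18],"turn":[0,0,0],"jaw":-1},{"xyz":[0.01,0,0.18],"turn":[0,0,0],"jaw":-1},{"xyz":[0.03,0,0.18],"turn":[0,0,0],"jaw":-1},{"xyz":[0.03,0,0.18],"turn":[0,0,0],"jaw":-1},{"xyz":[0.04,0,0.17],"turn":[0,0,0],"jaw":-1},{"xyz":[0.04,0,0.17],"turn":[0,0,0],"jaw":-1},{"xyz":[0.06,-0.01,0.17],"turn":[0,0,0],"jaw":-1},{"xyz":[0.06,-0.01,0.17],"turn":[0,0,0],"jaw":-1},{"xyz":[0.08,-0.01,0.16],"turn":[0,0,0],"jaw":-1},{"xyz":[0.08,-0.01,0.16],"turn":[0,0,0],"jaw":-1},{"xyz":[0,0,0],"turn":[0,0,0],"jaw":-1}]'
python3 - <<'E'
from h import *
o=r.get_obs(); S=imaging.read_camera("scene")
print(o["contact_force"],o["ft_torque"])
cv2.imwrite("pics/lift.png",cv2.resize(S["image"][160:270,230:400,::-1],(742,480),interpolation=cv2.INTER_CUBIC))
E
```

```text
time_s: 8.53
position: [0.4959, 0.0629, 0.0536]
ee_rot: [0.0, 0.038, 0.999, -0.0]
contact_force: [0.3, -0.6, -0.9]
grip_width: 0.219
finger_force: 122.0
time_s: 9.45
position: [0.51, 0.0616, 0.1062]
ee_rot: [0.001, 0.038, 0.999, -0.0]
contact_force: [-1.2, 0.2, -0.7]
grip_width: 0.218
finger_force: 122.1
[-1.17194336  0.16401892 -0.67521802] [ 0.06618924  0.23467274 -0.01990387]
```

View pics/lift.png

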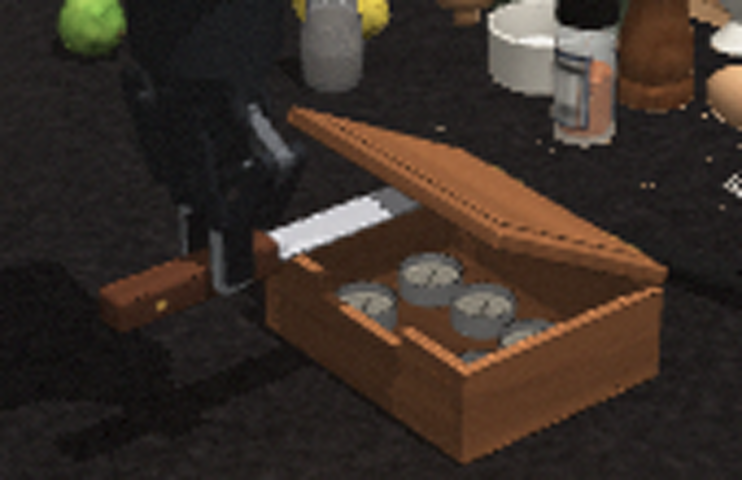

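The lid is up about 0.5 rad, resting on the blade tip at about (410,195), and the gripper is well clear. Continue the arc.

```bash
python3 -m jog '[{"xyz":[0.09,-0.01,0.15],"turn":[0,0,0],"jaw":-1},{"xyz":[0.09,-0.01,0.15],"turn":[0,0,0],"jaw":-1},{"xyz":[0.11,-0.01,0.14],"turn":[0,0,0],"jaw":-1},{"xyz":[0.11,-0.01,0.14],"turn":[0,0,0],"jaw":-1},{"xyz":[0.12,-0.01,0.13],"turn":[0,0,0],"jaw":-1},{"xyz":[0.12,-0.01,0.13],"turn":[0,0,0],"jaw":-1},{"xyz":[0.13,-0.01,0.12],"turn":[0,0,0],"jaw":-1},{"xyz":[0.13,-0.01,0.12],"turn":[0,0,0],"jaw":-1},{"xyz":[0.15,-0.01,0.1],"turn":[0,0,0],"jaw":-1},{"xyz":[0.15,-0.01,0.1],"turn":[0,0,0],"jaw":-1},{"xyz":[0.15,-0.01,0.09],"turn":[0,0,0],"jaw":-1},{"xyz":[0.15,-0.01,0.09],"turn":[0,0,0],"jaw":-1}]' && python3 -m jog '[{"xyz":[0.16,-0.01,0.07],"turn":[0,0,0],"jaw":-1},{"xyz":[0.16,-0.01,0.07],"turn":[0,0,0],"jaw":-1},{"xyz":[0.17,-0.01,0.06],"turn":[0,0,0],"jaw":-1},{"xyz":[0.17,-0.01,0.06],"turn":[0,0,0],"jaw":-1},{"xyz":[0.17,-0.01,0.04],"turn":[0,0,0],"jaw":-1},{"xyz":[0.17,-0.01,0.04],"turn":[0,0,0],"jaw":-1},{"xyz":[0.18,-0.01,0.02],"turn":[0,0,0],"jaw":-1},{"xyz":[0.18,-0.01,0.02],"turn":[0,0,0],"jaw":-1},{"xyz":[0.18,-0.01,0],"turn":[0,0,0],"jaw":-1},{"xyz":[0.18,-0.01,0],"turn":[0,0,0],"jaw":-1},{"xyz":[0.18,-0.01,0],"turn":[0,0,0],"jaw":-1},{"xyz":[0,0,0],"turn":[0,0,0],"jaw":-1}]'
python3 - <<'E'
from h import *
o=r.get_obs(); S=imaging.read_camera("scene")
print(o["position"],o["contact_force"],o["ft_torque"])
cv2.imwrite("pics/open.png",cv2.resize(S["image"][110:270,230:430,::-1],(700,560),interpolation=cv2.INTER_CUBIC))
E
```

```text
time_s: 10.5
position: [0.5542, 0.058, 0.1489]
ee_rot: [0.0, 0.038, 0.999, -0.0]
contact_force: [-1.1, 0.6, -1.2]
grip_width: 0.221
finger_force: 122.2
time_s: 11.5
position: [0.6116, 0.0547, 0.1599]
ee_rot: [0.0, 0.038, 0.999, 0.0]
contact_force: [0.3, -0.3, -0.4]
grip_width: 0.221
finger_force: 122.3
[0.61160011 0.05474857 0.15991232] [ 0.25354187 -0.32782638 -0.36292846] [-0.04153048  0.01887311 -0.01914547]
```

View pics/open.png

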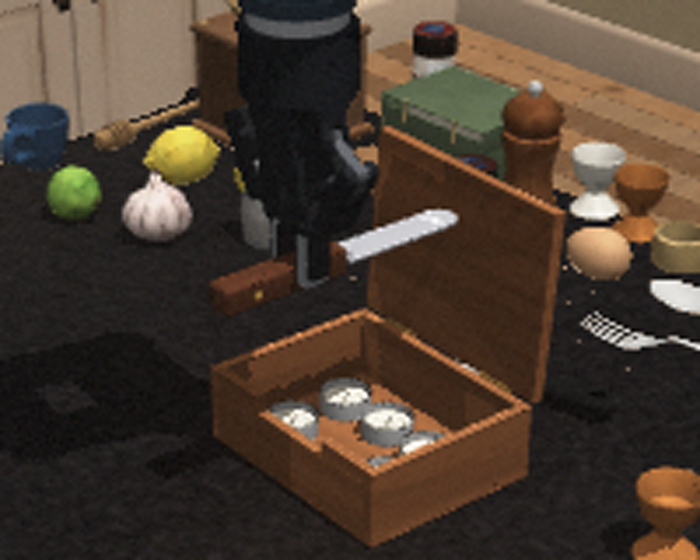

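The lid stands about upright, slightly past it, and nothing was disturbed; the tip is at (455,215). Back the knife out and carry it to its original clear spot.

```bash
python3 -m jog '[{"xyz":[-0.3,0.02,0],"turn":[0,0,0],"jaw":-1},{"xyz":[-0.7,0.05,0],"turn":[0,0,0],"jaw":-1},{"xyz":[-0.9,0.06,0],"turn":[0,0,0],"jaw":-1},{"xyz":[-0.9,0.06,0],"turn":[0,0,0],"jaw":-1},{"xyz":[-0.9,0.06,0],"turn":[0,0,0],"jaw":-1},{"xyz":[-0.9,0,0],"turn":[0,0,0],"jaw":-1},{"xyz":[-0.9,-0.3,0],"turn":[0,0,0],"jaw":-1},{"xyz":[-0.6,-0.6,0],"turn":[0,0,0],"jaw":-1},{"xyz":[-0.1,-0.9,0],"turn":[0,0,0],"jaw":-1},{"xyz":[0,-0.9,0],"turn":[0,0,0],"jaw":-1},{"xyz":[0,-0.9,0],"turn":[0,0,0],"jaw":-1},{"xyz":[0,-0.9,0],"turn":[0,0,0],"jaw":-1}]' && python3 -m jog '[{"xyz":[0,-0.9,0],"turn":[0,0,0],"jaw":-1},{"xyz":[0,-0.9,0],"turn":[0,0,0],"jaw":-1},{"xyz":[0,-0.9,0],"turn":[0,0,0],"jaw":-1},{"xyz":[0,-0.9,0],"turn":[0,0,0],"jaw":-1},{"xyz":[0,-0.9,0],"turn":[0,0,0],"jaw":-1},{"xyz":[0,-0.9,0],"turn":[0,0,0],"jaw":-1},{"xyz":[0,-0.9,-0.3],"turn":[0,0,0],"jaw":-1},{"xyz":[0,-0.9,-0.6],"turn":[0,0,0],"jaw":-1},{"xyz":[0,-0.6,-0.8],"turn":[0,0,0],"jaw":-1},{"xyz":[0,-0.3,-0.8],"turn":[0,0,0],"jaw":-1},{"xyz":[0,0,-0.7],"turn":[0,0,0],"jaw":-1},{"xyz":[0,0,-0.5],"turn":[0,0,0],"jaw":-1}]' && python3 -m jog '[{"xyz":[0,0,-0.4],"turn":[0,0,0],"jaw":-1},{"xyz":[0,0,-0.3],"turn":[0,0,0],"jaw":-1},{"xyz":[0,0,-0.3],"turn":[0,0,0],"jaw":-1},{"xyz":[0,0,-0.1],"turn":[0,0,0],"jaw":-1},{"xyz":[0,0,0],"turn":[0,0,0],"jaw":-1},{"xyz":[0,0,0],"turn":[0,0,0],"jaw":-1}]'
```

```text
time_s: 12.55
position: [0.4237, -0.0733, 0.16]
ee_rot: [0.0, 0.037, 0.999, -0.0]
contact_force: [-0.1, -0.6, -0.9]
grip_width: 0.22
finger_force: 122.3
time_s: 13.55
position: [0.4232, -0.315, 0.0468]
ee_rot: [-0.001, 0.038, 0.999, 0.001]
contact_force: [0.3, 0.4, -1.8]
grip_width: 0.222
finger_force: 122.3
time_s: 14.05
position: [0.425, -0.3159, 0.0165]
ee_rot: [0.0, 0.038, 0.999, -0.0]
contact_force: [0.2, -0.4, -0.2]
grip_width: 0.217
finger_force: 122.3
```

```bash
python3 -m jog '[{"xyz":[0,0,-0.15],"turn":[0,0,0],"jaw":-1},{"xyz":[0,0,-0.1],"turn":[0,0,0],"jaw":-1},{"xyz":[0,0,-0.06],"turn":[0,0,0],"jaw":-1},{"xyz":[0,0,-0.05],"turn":[0,0,0],"jaw":-1},{"xyz":[0,0,-0.03],"turn":[0,0,0],"jaw":-1},{"xyz":[0,0,0],"turn":[0,0,0],"jaw":-1},{"xyz":[0,0,0],"turn":[0,0,0],"jaw":-1}]'
```

```text
time_s: 14.63
position: [0.4245, -0.3156, 0.005]
ee_rot: [-0.0, 0.038, 0.999, 0.0]
contact_force: [-2.6, 2.9, 7.9]
grip_width: 0.215
finger_force: 123.6
```

Touching down at 8 N at the expected height. Release gently, rise, and check.

```bash
python3 -m jog '[{"xyz":[0,0,0],"turn":[0,0,0],"jaw":-0.4},{"xyz":[0,0,0],"turn":[0,0,0],"jaw":-0.3},{"xyz":[0,0,0],"turn":[0,0,0],"jaw":-0.2},{"xyz":[0,0,0],"turn":[0,0,0],"jaw":0},{"xyz":[0,0,0],"turn":[0,0,0],"jaw":0},{"xyz":[0,0,0],"turn":[0,0,0],"jaw":0},{"xyz":[0,0,0],"turn":[0,0,0],"jaw":0}]' 20 && python3 -m jog '[{"xyz":[0,0,0.2],"turn":[0,0,0],"jaw":0},{"xyz":[0,0,0.5],"turn":[0,0,0],"jaw":0},{"xyz":[0,0,0.8],"turn":[0,0,0],"jaw":0},{"xyz":[0,0,1],"turn":[0,0,0],"jaw":0},{"xyz":[0,0,1],"turn":[0,0,0],"jaw":0},{"xyz":[0,0,1],"turn":[0,0,0],"jaw":0},{"xyz":[-0.3,0,1],"turn":[0,0,0],"jaw":0},{"xyz":[0,0,0.5],"turn":[0,0,0],"jaw":0},{"xyz":[0,0,0],"turn":[0,0,0],"jaw":0},{"xyz":[0,0,0],"turn":[0,0,0],"jaw":0},{"xyz":[0,0,0],"turn":[0,0,0],"jaw":0}]'
python3 - <<'E'
from h import *
S=imaging.read_camera("scene"); cv2.imwrite("pics/end.png",S["image"][:,:,::-1])
E
```

```text
time_s: 15.22
position: [0.4245, -0.3156, 0.0041]
ee_rot: [-0.0, 0.038, 0.999, 0.0]
contact_force: [0.1, -0.7, 1.1]
grip_width: 0.498
finger_force: 0.0
time_s: 16.13
position: [0.415, -0.315, 0.1829]
ee_rot: [-0.001, 0.038, 0.999, 0.001]
contact_force: [-0.1, 0.3, -0.4]
grip_width: 0.496
finger_force: 0.0
```

View pics/end.png

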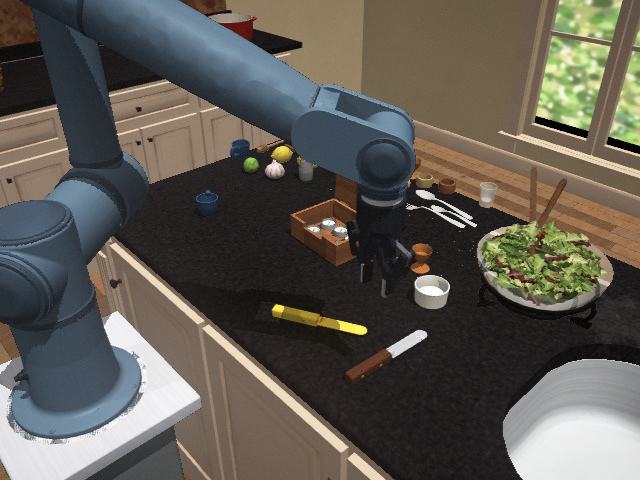

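The knife lies flat at about (388,357), the lid is open (box at (335,225)), and the mug, egg cup, ramekin and yellow knife are where they were. The robot touches nothing.

```bash
python3 -c "
from cell import r
print(r.finish_job())"
```

```text
the job is handed in; nothing more can be done
None
```

The lid was levered open with the knife to about upright, the knife lies flat on the worktop clear of the box, nothing else looked moved in the final picture, and I handed the job in at about 16 s (the hand-in returned no verdict).

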